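# Put the screening instruments back in their trays

## Robot

A 6-joint arm with a two-finger parallel gripper is mounted at the origin on the work surface. World frame = base frame: x ahead of the robot, y to its left, z up, the work surface at z = 0. Lengths are in m, angles in rad, forces in N, time in s.
With the tool pointing down it reaches from about 0.3 to 0.775 m from the base axis. Payload 14.6 kg.
Tool frame: the origin (TCP) lies between the finger pads; the fingertips stand robot.tcp_to_tips ahead of it and the grasp point (between the pads) lies 5 mm behind it (robot.tcp_to_tips is the distance from the TCP to the fingertips, in m); z points along the fingers, y is the line along which they close (so a half turn about z gives the same grasp; the last joint's range is limited). The gripper opens to 94 mm and grips with 3 to 60 N. Pads are 16 mm wide; open, the fingers measure 119 mm over their backs; the gripper's body (75 mm by 177 mm) begins 78 mm behind the grasp point.
Start: joints at [-1.391, 0.3, 1.521, -0, 1.321, -0.067], TCP at [0.134, -0.533, 0.219] pointing down, gripper open.
Joint ranges: [-3.03, 3.03], [-0.79, 2.21], [0.23, 2.52], [-1.04, 4.18], [0, 3.07], [-2.55, 2.55]. Speed limits (rad/s): [2.22, 2.22, 2.57, 3.14, 3.14, 3.14].

## Interface

Orientations are given as a unit quaternion [w, x, y, z].
In Python, from cell import status, cams, workorder, robot gives the robot as it stands.
- The arm moves only by the tool send_rows, never from a script. Its argument "targets" is a list of rows, each a list of 7 numbers: the shift along the world's x, y, z normalised to -1 to 1, where 1 is 0.5 m, then the turn, a rotation vector about the world's x, y, z normalised to -1 to 1, where 1 is 180 degrees, then the opening, from -1 (shut) to 1 (fully open). A call has 1 to 12 rows; each row is the pose to reach, as a shift and turn from the pose commanded when the call began, turning the shorter way round; what a row does not reach only later rows make up. A row lasts 1/10 s, in which the tool goes at most 50 mm and 8.59 degrees, less where a joint would pass 70% of its speed; a pose out of reach is approached as far as the arm can. A call with a number of a shift or a turn outside -1 to 1 is refused whole. A call with a gripper value outside its range is refused whole. The fingers move at their own pace and stop on an object; "force" is the grip in N (left out, the last holds). Time passes only in rows, so rows that repeat a pose let the fingers close. It gives the time, the measured TCP pose, the force, the opening and the grip force at its end, in the units of the state.
- status.state(): the state, without advancing time (a new reading comes with each control period).
- cams.snapshot(name): name is "side" or "top"; returns a dict with "color" (384x512x3 uint8, red, green, blue), "fovy" (degrees; the focal length in pixels is half the picture's height over the tangent of half this angle, whatever the lens; pixels are square), "cx", "cy" (the principal point, pixels), "k1" (the pictures are not rectified: a ray, as slopes to the right and down, at radius r is drawn at 1 + k1 r^2 times it, then the intrinsics apply), "rvec" (rotation vector, rad) and "tvec" (3), from world to camera coordinates, as OpenCV has them. Camera axes: x right, y down, z forward; pixel columns grow to the right and rows downward; lengths in m; the calibration is good to about 2 mm. A picture is of the moment at which its call begins. There is no depth.
- workorder.hand_in(): hands the job in; it is judged then, once.
The state is a dict: "time_s": time; "q": joint angles; "qd": joint speeds; "tau": joint torques, N m; "tool_pos": TCP position; "ee_rot": TCP orientation; "force": force on the tool from outside, world axes, zero at the start; "ft_torque": the same for the moment, N m; "finger_gap": finger opening in m; "finger_force": force on a finger pad.
Only numpy, scipy, OpenCV 4.12 (cv2) and the standard library are available. Lean on these libraries where they do the work, as an engineer would, in place of code of your own. Each camera call takes 0.05 s, during which the arm holds its last target. There are 200 camera calls.

## Task

The patient has gone: put the glucose meter, the lancing pen, the test-strip vial and the fingertip oximeter back, each in the desk tray that is moulded to its outline, fully inside the lip and flat on the tray's floor (either way round), screens up and the vial standing upright. Set each one down rather than dropping it, and leave the amber medicine bottle standing where it is.

Things in the scene. Friction and masses are not known exactly. Their poses are not given: they have to be found in the camera images.
- meter: Blood-glucose meter: a flat white oval with parallel sides and half-round ends, grey face and a rectangular screen on top, lying face up; 98 mm long (x) by 54 mm wide (y) by 22 mm high, about 85 g. It is gripped across its width; the straight part of its sides is 44 mm long. Loose. Origin: centre of its underside; z up.
- lancing_pen: Lancing pen: a chunky grey pen-shaped device lying down, clear cap at one end (+x) and black plunger at the other; 104 mm long (along x, from -53 to +51 mm), its rectangular barrel (x from -41 to +29 mm) 22 mm wide (y) and 20 mm high, the ends thinner; about 45 g. It is gripped across its barrel. Loose. Origin: centre of its underside; z up.
- strip_vial: Test-strip vial: a small white round tub standing upright with a flip cap; body 32 mm diameter, 44 mm high, then the cap 35 mm diameter up to 56 mm; a thumb tab sticks out to 23 mm from the axis at the cap's top on its +x side; about 35 g. Loose. Origin: centre of its underside; z up.
- oximeter: Fingertip pulse oximeter: a stubby white clip of two shells with a dark screen on top; 62 mm long (x) by 36 mm wide (y) by 33 mm high, about 65 g. It is gripped across its width. Loose. Origin: centre of its underside; z up.
- meter_tray: Tray of the glucose meter: a white lip round a blue-grey floor, oval with parallel sides and half-round ends; inside 114 mm (x) by 70 mm (y), so about 8 mm of play each side. Floor 3 mm above the table, lip 3 mm thick and 8 mm above the table. It stands fast on the desk and does not slide. Origin: on the table surface under the middle of the tray; z up.
- pen_tray: Tray of the lancing pen: a long narrow rectangle, white lip round a blue-grey floor; inside 124 mm (x) by 40 mm (y). Floor 3 mm above the table, lip 3 mm thick and 8 mm above the table. It stands fast on the desk and does not slide. Origin: on the table surface under the middle of the tray; z up.
- vial_tray: Tray of the test-strip vial: a round white cup-like ring with a blue-grey floor; inside 52 mm diameter. Floor 3 mm above the table, lip 3 mm thick and 16 mm above the table. It stands fast on the desk and does not slide. Origin: on the table surface under the middle of the tray; z up.
- oximeter_tray: Tray of the oximeter: a short rectangle, white lip round a blue-grey floor; inside 78 mm (x) by 52 mm (y). Floor 3 mm above the table, lip 3 mm thick and 8 mm above the table. It stands fast on the desk and does not slide. Origin: on the table surface under the middle of the tray; z up.
- medicine_bottle: Amber medicine bottle with a white cap, standing among the other things; 42 mm diameter, 85 mm tall. Not to be disturbed. Also about, and loose: a small white carton (56 x 34 x 18 mm) and a rubber stamp with a turned wooden handle (base 46 x 20 mm, 62 mm high, standing); nothing in the working area is taller than this bottle; taller equipment (up to 140 mm) stands along the table's far edge and sides. Loose. Origin: centre of its underside; z up.
There are look-alikes about, which are no part of the job. Leave any yellow look-alike of the oximeter alone.

How it is judged:
At the end, for the whole second after the job is handed in: Each instrument rests in its own tray: centre within 14 mm of the tray's centre (sideways), underside on the tray's floor (less than 5.5 mm above the table's level), upright within 0.06 rad, the long ones with their length along the tray's within 0.3 rad (either way round), released and at rest (horizontal distance between meter and meter_tray below 0.014 m and z of meter in the frame of meter_tray between 0 and 0.0055 m and angle between each of meter, lancing_pen, strip_vial, oximeter's own z axis and vertical below 0.06 rad and linear speed of each of meter, lancing_pen, strip_vial, oximeter below 0.02 m/s and contact force between the fingers and meter below 0.05 N and angle between the x axis of meter and the x axis of meter_tray, either way round below 0.3 rad and horizontal distance between lancing_pen and pen_tray below 0.014 m and z of lancing_pen in the frame of pen_tray between 0 and 0.0055 m and contact force between the fingers and lancing_pen below 0.05 N and angle between the x axis of lancing_pen and the x axis of pen_tray, either way round below 0.3 rad and horizontal distance between strip_vial and vial_tray below 0.014 m and z of strip_vial in the frame of vial_tray between 0 and 0.0055 m and contact force between the fingers and strip_vial below 0.05 N and horizontal distance between oximeter and oximeter_tray below 0.014 m and z of oximeter in the frame of oximeter_tray between 0 and 0.0055 m and contact force between the fingers and oximeter below 0.05 N and angle between the x axis of oximeter and the x axis of oximeter_tray, either way round below 0.3 rad); the robot touches nothing.
It fails at once if the amber medicine bottle is tipped or pushed more than 25 mm (distance of medicine_bottle from where it was at the start of the episode above 0.025 m or angle between medicine_bottle's own z axis and vertical above 0.4 rad).
It fails at once if an instrument is dropped or thrown: it moves faster than 0.7 m/s (a fall of about 25 mm) with no finger touching it ((linear speed of meter above 0.7 m/s and contact force between the fingers and meter below 0.02 N) or (linear speed of lancing_pen above 0.7 m/s and contact force between the fingers and lancing_pen below 0.02 N) or (linear speed of strip_vial above 0.7 m/s and contact force between the fingers and strip_vial below 0.02 N) or (linear speed of oximeter above 0.7 m/s and contact force between the fingers and oximeter below 0.02 N)).
It also fails if it takes over 112 s, if anything falls off the work surface, if the arm or the gripper's body presses on something with over 40 N, if the wrist force passes 120 N, or if a joint passes its speed limit or range.

## Working session

There is one attempt and no reset: what is moved stays moved. The work goes in short steps, Python scripts to look and compute and a tool call to move; the robot and the scene stay as the last step left them, time stands still between calls to the robot, and variables do not carry over. Pictures are saved under pics/ and viewed, at most 14 in all, crops included, and the job is handed in when it is done.

Besides the shell and the picture viewer there is one more tool, called after "Call:" in YAML: its name, and indented under it one key for each argument. send_rows: Moves the arm, as the interface text tells. Its arguments: {"type":"object","properties":{"targets":{"type":"array","items":{"type":"array","items":{"type":"number"}}},"force":{"type":"number"}},"required":["targets"]}

```bash
mkdir -p pics; ls; cat > h.py <<'E'
import numpy as np, cv2
from cell import status, cams, workorder, robot
def snap(n,f):
    s=cams.snapshot(n); cv2.imwrite(f'pics/{f}.png',s['color'][:,:,::-1]); np.save(f'pics/{f}.npy',s,allow_pickle=True); return s
def load(f): return np.load(f'pics/{f}.npy',allow_pickle=True).item()
def K(s):
    f=s['color'].shape[0]/2/np.tan(np.radians(s['fovy'])/2)
    return np.array([[f,0,s['cx']],[0,f,s['cy']],[0,0,1.]])
def ray(s,p):
    q=cv2.undistortPoints(np.array(p,float).reshape(-1,1,2),K(s),np.array([s['k1'],0,0,0,0.]))[:,0]
    # exact inverse of r*(1+k1 r^2)
    R=cv2.Rodrigues(np.array(s['rvec'],float))[0]; t=np.array(s['tvec'],float).ravel()
    d=np.c_[q,np.ones(len(q))]@R; return -R.T@t,d
def plane(s,p,z):
    o,d=ray(s,p); return o+d*((z-o[2])/d[:,2])[:,None]
def proj(s,P):
    return cv2.projectPoints(np.array(P,float).reshape(-1,1,3),np.array(s['rvec'],float),np.array(s['tvec'],float),K(s),np.array([s['k1'],0,0,0,0.]))[0][:,0]
E
python3 - <<'E'
from h import *
for n in('top','side'):
    s=snap(n,n+'0'); print(n,s['fovy'],s['k1'],(plane(s,[[256,192]],0)),ray(s,[[256,192]])[0])
    cv2.imwrite(f'pics/{n}0b.png',cv2.resize(s['color'][:,:,::-1],(800,600),interpolation=cv2.INTER_CUBIC))
print(robot.tcp_to_tips,status.state())
E
```

```text
pics
top 44.521165835691036 -0.158557919421468 [[ 0.53954761 -0.01917542  0.        ]] [ 0.2519613  -0.00689503  1.49033133]
side 56.904293777865284 -0.09703161433247723 [[ 0.54606933 -0.05427307  0.        ]] [0.17732108 0.52912491 0.60735776]
0.014 {'time_s': 0.1, 'q': array([-1.39062358e+00,  3.00416949e-01,  1.52150955e+00,  9.25790567e-06,
        1.32070720e+00, -6.65819786e-02]), 'qd': array([ 2.65103698e-03, -1.26836971e-03, -1.17323946e-03, -6.29336904e-04,
        3.54292809e-04, -1.05063412e-05]), 'tau': array([ 2.07004960e-03, -5.32642722e+01, -3.53283191e+01,  7.09267915e-02,
        2.35034258e-02, -7.09016649e-05]), 'tool_pos': array([ 0.13431164, -0.53312196,  0.21894629]), 'ee_rot': array([-5.19938218e-04,  9.92398670e-01,  1.23063436e-01, -2.50702902e-05]), 'force': array([-0.2813065 , -0.30829595, -0.23102638]), 'ft_torque': array([-0.05441262,  0.01607086, -0.00585497]), 'finger_force': 0.0, 'finger_gap': 0.09380639573476053}
```

View pics/top0b.png

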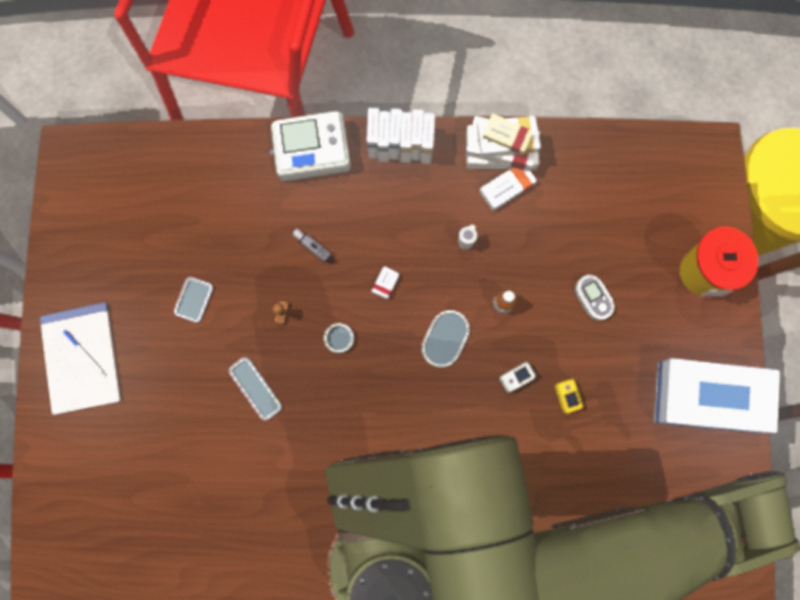

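View pics/side0b.png

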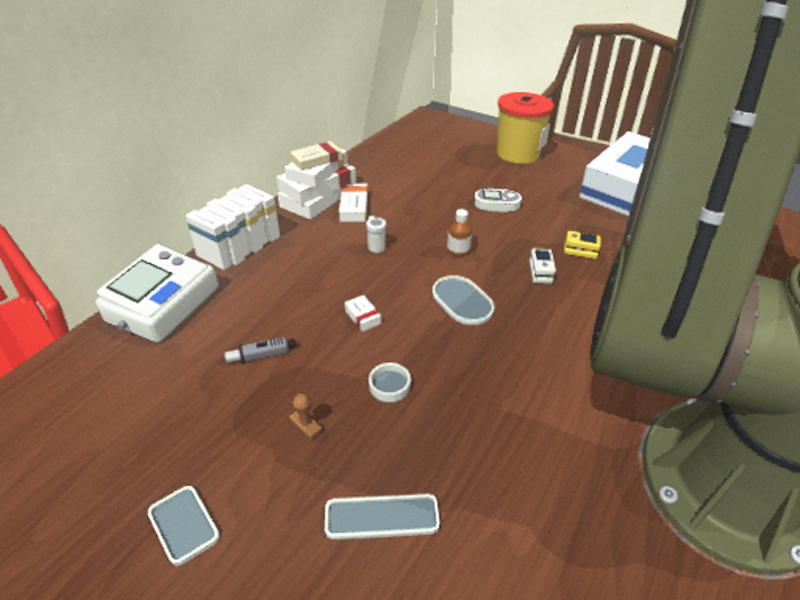

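Picture (800x600 top view) shows the candidates:
- **Meter:** white oval (595,297). The BP monitor at (310,145) and the boxes are not it.
- **Pen:** grey (313,246). The ball pen on the notepad at (85,352) is the look-alike.
- **Vial:** (468,237). The amber bottle is at (506,300).
- **Oximeter:** white (518,377). The yellow look-alike is at (569,396) and the carton at (386,282).
- **Trays:** meter (446,338), pen (255,388), vial (338,338), oximeter (193,299).

Next I measure these and check one close crop.

```bash
cat > meas.py <<'E'
from h import *
# name: top seed(800px), side seed, plane height
S={'meter':((595,297),(498,200),.011),'pen':((313,246),(260,350),.010),'vial':((468,237),(376,235),.028),'oxi':((518,377),(542,266),.0165),
'bottle':((506,300),(459,232),.04),'yellow':((569,396),(582,244),.0165),'carton':((386,282),(363,313),.009),'stamp':((282,312),(305,415),.03),
'meter_tray':((446,338),(463,300),.004),'pen_tray':((255,388),(382,516),.004),'vial_tray':((338,338),(390,382),.008),'oxi_tray':((193,299),(183,525),.004)}
def mask(s):
    c=s['color'].astype(int); return ((c[...,0]-c[...,2])<22)&(c.sum(2)>60) 
def measure(s,seed,z,m=None):
    m=mask(s) if m is None else m
    m=cv2.morphologyEx(m.astype('uint8'),cv2.MORPH_CLOSE,np.ones((3,3)))
    n,l,st,ce=cv2.connectedComponentsWithStats(m,connectivity=8)
    x,y=int(seed[0]/1.5625),int(seed[1]/1.5625)
    w=l[y-6:y+7,x-6:x+7]; w=w[w>0]
    if not len(w): return None
    k=np.bincount(w).argmax()
    ctr=max(cv2.findContours((l==k).astype('uint8'),0,2)[0],key=len); f=cv2.drawContours(np.zeros(l.shape,'uint8'),[ctr],-1,1,-1)
    v,u=np.nonzero(f); P=plane(s,np.c_[u,v],z)[:,:2]
    c=P.mean(0); e,V=np.linalg.eigh(np.cov(P.T)); r=cv2.minAreaRect(P.astype('f4')*1000)
    return c.round(4),round(float(np.degrees(np.arctan2(V[1,1],V[0,1])))%180,1),np.sqrt(12*e[::-1]).round(3),len(P)
E
python3 - <<'E'
from meas import *
t,s=load('top0'),load('side0')
for k,(a,b,z) in S.items():
    if k in('bottle','yellow','stamp'):
        for im,sd in((t,a),(s,b)): print(k,plane(im,[np.array(sd)/1.5625],z)[0,:2].round(3))
        continue
    print(k,*measure(t,a,z),'|',*(measure(s,b,z) or '-'))
cr=[]
for k in('meter','pen','vial','oxi','meter_tray','bottle'):
    x,y=(np.array(S[k][0])/1.5625).astype(int); cr.append(cv2.resize(t['color'][y-25:y+25,x-25:x+25,::-1],(260,260),interpolation=cv2.INTER_CUBIC))
cv2.imwrite('pics/crop.png',np.vstack([np.hstack(cr[:3]),np.hstack(cr[3:])]))
E
```

```text
meter [ 0.542  -0.4238] 28.4 [0.089 0.055] 462 | [ 0.5419 -0.4209] 51.3 [0.093 0.081] 377
pen [0.6543 0.1624] 50.9 [0.091 0.02 ] 174 | [0.6541 0.1629] 50.2 [0.093 0.033] 426
vial [ 0.6673 -0.1583] 164.3 [0.043 0.031] 126 | [0.8737 0.0157] 87.3 [0.567 0.246] 6919
oxi [ 0.3767 -0.256 ] 116.5 [0.067 0.037] 247 | [ 0.3766 -0.2521] 112.2 [0.094 0.04 ] 307
bottle [ 0.531 -0.233]
bottle [ 0.533 -0.232]
yellow [ 0.337 -0.36 ]
yellow [ 0.337 -0.357]
carton [0.5847 0.007 ] 85.3 [0.039 0.038] 139 | [0.59   0.0049] 105.7 [0.045 0.037] 172
stamp [0.51  0.221]
stamp [0.509 0.229]
meter_tray [ 0.4584 -0.1112] 153.0 [0.107 0.071] 768 | [ 0.4574 -0.1081] 149.5 [0.112 0.074] 848
pen_tray [0.3577 0.2768] 36.6 [0.129 0.047] 604 | [0.3586 0.2787] 36.1 [0.129 0.049] 1841
vial_tray [0.4595 0.1057] 62.6 [0.052 0.051] 267 | [0.4605 0.1074] 123.2 [0.062 0.053] 543
oxi_tray [0.543  0.4129] 160.6 [0.084 0.06 ] 461 | [0.5423 0.414 ] 160.8 [0.087 0.058] 1458
```

View pics/crop.png

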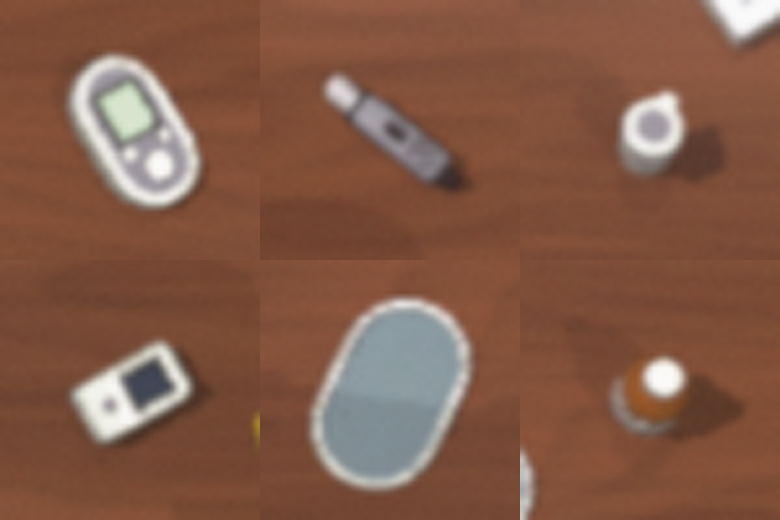

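Crop confirms the choices: meter face up, grey pen with its clear cap at upper left, vial with its tab at upper right, white oximeter, oval tray, and the amber bottle beside them. I'll refine the pen and vial by rays while reaching above the meter.

```bash
python3 - <<'E'
from h import *
t,s=load('top0'),load('side0')
print('pen ends',plane(t,[[175+13.5,132+15.4],[175+39.4,132+35.6]],.009).round(4))
print('pen ends side',plane(s,np.array([[226,356],[295,344]])/1.5625,.009).round(4))
print('vial cap',plane(t,[[274+25.6,126.7+24]],.056).round(4), plane(s,[np.array([375,221])/1.5625],.056).round(4),'base side',plane(s,[np.array([376,248])/1.5625],0))
print('bottle cap',plane(t,[[299+27.2,167+21.8]],.085))
E
```

```text
pen ends [[0.6881 0.2018 0.009 ]
 [0.6192 0.1157 0.009 ]]
pen ends side [[0.6878 0.1996 0.009 ]
 [0.6186 0.1246 0.009 ]]
vial cap [[ 0.6617 -0.1579  0.056 ]] [[ 0.6662 -0.1574  0.056 ]] base side [[ 0.66249684 -0.15313007  0.        ]]
bottle cap [[ 0.53231456 -0.23396484  0.085     ]]
```

Call:
send_rows:
  targets:
    - [0.816,0.221,0,0,0,0.08,1]
    - [0.816,0.221,0,0,0,0.08,1]
    - [0.816,0.221,0,0,0,0.08,1]
    - [0.816,0.221,0,0,0,0.08,1]
    - [0.816,0.221,0,0,0,0.08,1]
    - [0.816,0.221,0,0,0,0.08,1]
    - [0.816,0.221,0,0,0,0.08,1]
    - [0.816,0.221,0,0,0,0.08,1]
    - [0.816,0.221,0,0,0,0.08,1]
    - [0.816,0.221,0,0,0,0.08,1]
    - [0.816,0.221,0,0,0,0.08,1]
    - [0.816,0.221,0,0,0,0.08,1]
  force: 15

```text
time_s: 1.3
tool_pos: [0.5413, -0.4234, 0.2194]
ee_rot: [-0.0, 0.969, 0.246, -0.0]
force: [-0.5, -0.3, 0.0]
finger_gap: 0.0939
finger_force: 0.0
```

Call:
send_rows:
  targets:
    - [0,0,-0.1,0,0,0,1]
    - [0,0,-0.2,0,0,0,1]
    - [0,0,-0.27,0,0,0,1]
    - [0,0,-0.33,0,0,0,1]
    - [0,0,-0.37,0,0,0,1]
    - [0,0,-0.394,0,0,0,1]
    - [0,0,-0.394,0,0,0,1]
    - [0,0,-0.394,0,0,0,-0.2]
    - [0,0,-0.394,0,0,0,-0.2]
    - [0,0,-0.394,0,0,0,-0.2]
    - [0,0,-0.394,0,0,0,-0.2]
    - [0,0,-0.394,0,0,0,-0.2]
  force: 15

```text
time_s: 2.5
tool_pos: [0.5425, -0.4229, 0.0228]
ee_rot: [0.0, 0.969, 0.247, 0.0]
force: [-0.5, -0.5, 0.6]
finger_gap: 0.0576
finger_force: 0.0
```

Call:
send_rows:
  targets:
    - [0,0,0,0,0,0,-0.3]
    - [0,0,0,0,0,0,-0.3]
    - [0,0,0,0,0,0,-0.3]
    - [0,0,0.01,0,0,0,-0.3]
    - [0,0,0.04,0,0,0,-0.3]
    - [0,0,0.1,0,0,0,-0.3]
    - [0,0,0.18,0,0,0,-0.3]
    - [0,0,0.26,0,0,0,-0.3]
    - [0,0,0.28,0,0,0,-0.3]
    - [0,0,0.28,0,0,0,-0.3]
  force: 20

```text
time_s: 3.5
tool_pos: [0.5428, -0.4232, 0.1651]
ee_rot: [0.002, 0.969, 0.247, 0.001]
force: [0.1, -0.6, -0.1]
finger_gap: 0.0537
finger_force: 20.0
```

Call:
send_rows:
  targets:
    - [-0.02,0.05,0,0,0,0.045,-0.3]
    - [-0.03,0.1,0,0,0,0.09,-0.3]
    - [-0.045,0.16,0,0,0,0.135,-0.3]
    - [-0.06,0.22,0,0,0,0.18,-0.3]
    - [-0.075,0.28,0,0,0,0.225,-0.3]
    - [-0.09,0.34,0,0,0,0.27,-0.3]
    - [-0.11,0.4,0,0,0,0.315,-0.3]
    - [-0.13,0.46,0,0,0,0.36,-0.3]
    - [-0.14,0.52,0,0,0,0.405,-0.3]
    - [-0.155,0.57,0,0,0,0.45,-0.3]
    - [-0.165,0.61,0,0,0,0.495,-0.3]
    - [-0.17,0.626,0,0,0,0.54,-0.3]

```text
time_s: 4.7
tool_pos: [0.4562, -0.1081, 0.1611]
ee_rot: [-0.001, 0.453, 0.892, -0.0]
force: [-0.7, 0.2, -0.5]
finger_gap: 0.0538
finger_force: 20.0
```

Call:
send_rows:
  targets:
    - [0,0,-0.02,0,0,0.045,-0.3]
    - [0,0,-0.05,0,0,0.09,-0.3]
    - [0,0,-0.08,0,0,0.135,-0.3]
    - [0,0,-0.12,0,0,0.143,-0.3]
    - [0,0,-0.16,0,0,0.143,-0.3]
    - [0,0,-0.16,0,0,0.143,-0.3]
    - [0,0,-0.16,0,0,0.143,-0.3]

```text
time_s: 5.4
tool_pos: [0.4569, -0.1097, 0.0821]
ee_rot: [-0.001, 0.246, 0.969, 0.0]
force: [0.5, -0.5, -0.2]
finger_gap: 0.0534
finger_force: 20.0
```

Call:
send_rows:
  targets:
    - [0,0,-0.04,0,0,0,-0.3]
    - [0,0,-0.075,0,0,0,-0.3]
    - [0,0,-0.095,0,0,0,-0.3]
    - [0,0,-0.105,0,0,0,-0.3]
    - [0,0,-0.111,0,0,0,-0.3]
    - [0,0,-0.111,0,0,0,-0.3]
    - [0,0,-0.111,0,0,0,-0.3]

```text
time_s: 6.1
tool_pos: [0.4577, -0.1099, 0.0275]
ee_rot: [0.0, 0.246, 0.969, -0.0]
force: [0.4, 0.4, -1.4]
finger_gap: 0.0538
finger_force: 20.0
```

```bash
python3 - <<'E'
from h import *
a=snap('side','s1')['color'][130:270,230:380,::-1]; b=snap('top','t1')['color'][150:290,210:360,::-1]
cv2.imwrite('pics/c1.png',np.hstack([cv2.resize(i,(400,373),interpolation=cv2.INTER_CUBIC) for i in(a,b)]))
E
```

```text
(no output)
```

View pics/c1.png

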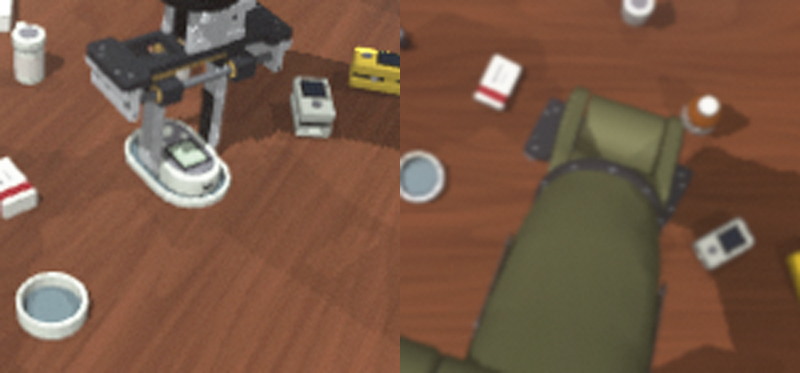

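Side view: the meter sits inside its tray outline, about 1.5 mm above the floor. I'll lower, release and retreat toward the oximeter.

Call:
send_rows:
  targets:
    - [0,0,-0.003,0,0,0,-0.3]
    - [0,0,-0.003,0,0,0,-0.3]
    - [0,0,-0.003,0,0,0,0.5]
    - [0,0,-0.003,0,0,0,0.8]
    - [0,0,-0.003,0,0,0,0.8]
    - [0,0,0.02,0,0,0,0.8]
    - [0,0,0.1,0,0,0,0.8]
    - [0,0,0.2,0,0,0,0.8]

```text
time_s: 7.0
tool_pos: [0.4563, -0.1095, 0.1277]
ee_rot: [-0.002, 0.246, 0.969, 0.0]
force: [0.6, -0.4, 0.7]
finger_gap: 0.0845
finger_force: 0.0
```

Call:
send_rows:
  targets:
    - [-0.03,-0.08,0.04,0,0,-0.045,1]
    - [-0.07,-0.16,0.08,0,0,-0.09,1]
    - [-0.11,-0.22,0.08,0,0,-0.135,1]
    - [-0.14,-0.26,0.08,0,0,-0.18,1]
    - [-0.16,-0.288,0.08,0,0,-0.208,1]
    - [-0.16,-0.288,0.08,0,0,-0.208,1]
    - [-0.16,-0.288,0.08,0,0,-0.208,1]

```text
time_s: 7.7
tool_pos: [0.3775, -0.2536, 0.1675]
ee_rot: [0.0, 0.544, 0.839, 0.0]
force: [0.6, 0.7, 0.7]
finger_gap: 0.0936
finger_force: 0.0
```

```bash
python3 - <<'E'
from h import *
a=snap('side','s2')['color'][130:270,230:380,::-1]; b=snap('top','t2')['color'][150:290,210:360,::-1]
cv2.imwrite('pics/c2.png',np.hstack([cv2.resize(i,(400,373),interpolation=cv2.INTER_CUBIC) for i in(a,b)]))
E
```

```text
(no output)
```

View pics/c2.png

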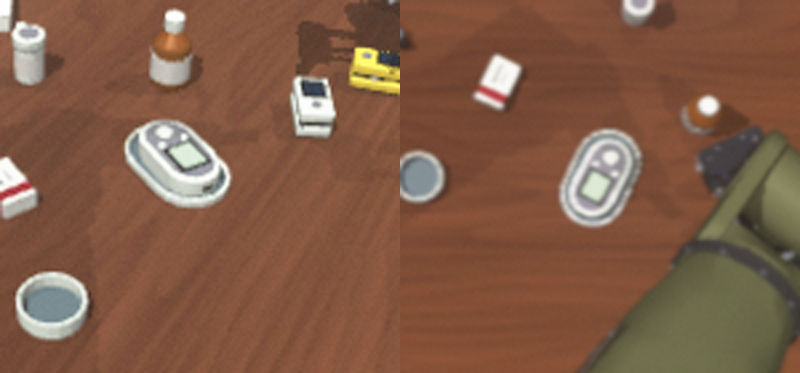

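The meter is centred in its tray in both views. Now the oximeter.

Call:
send_rows:
  targets:
    - [0,0,-0.08,0,0,0,1]
    - [0,0,-0.16,0,0,0,1]
    - [0,0,-0.22,0,0,0,1]
    - [0,0,-0.26,0,0,0,1]
    - [0,0,-0.287,0,0,0,1]
    - [0,0,-0.287,0,0,0,0.2]
    - [0,0,-0.287,0,0,0,0]
    - [0,0,-0.287,0,0,0,-0.6]
    - [0,0,-0.287,0,0,0,-0.6]
    - [0,0,-0.287,0,0,0,-0.6]
    - [0,0,-0.287,0,0,0,-0.6]
    - [0,0,-0.287,0,0,0,-0.6]
  force: 15

```text
time_s: 9.0
tool_pos: [0.3774, -0.2539, 0.0236]
ee_rot: [0.0, 0.544, 0.839, -0.0]
force: [0.1, -0.4, -0.1]
finger_gap: 0.0413
finger_force: 0.0
```

Call:
send_rows:
  targets:
    - [0,0,0,0,0,0,-0.6]
    - [0,0,0,0,0,0,-0.6]
    - [0,0,0,0,0,0,-0.6]
    - [0,0,0,0,0,0,-0.6]

```text
time_s: 9.4
tool_pos: [0.3774, -0.2539, 0.0235]
ee_rot: [0.0, 0.544, 0.839, -0.0]
force: [-0.7, 1.0, 3.1]
finger_gap: 0.0363
finger_force: 14.5
```

Call:
send_rows:
  targets:
    - [0,0,0.02,0,0,0,-0.6]
    - [0,0,0.08,0,0,0,-0.6]
    - [0,0.02,0.16,0,0,0,-0.6]
    - [0.01,0.06,0.24,0,0,0.02,-0.6]
    - [0.03,0.12,0.29,0,0,0.04,-0.6]
    - [0.05,0.2,0.29,0,0,0.06,-0.6]
    - [0.07,0.28,0.29,0,0,0.08,-0.6]
    - [0.09,0.36,0.29,0,0,0.1,-0.6]
    - [0.11,0.44,0.29,0,0,0.12,-0.6]
    - [0.13,0.52,0.29,0,0,0.14,-0.6]
    - [0.15,0.6,0.29,0,0,0.16,-0.6]
    - [0.17,0.68,0.29,0,0,0.18,-0.6]

```text
time_s: 10.6
tool_pos: [0.4623, 0.088, 0.1691]
ee_rot: [0.0, 0.287, 0.958, 0.0]
force: [-0.6, -1.0, -0.3]
finger_gap: 0.0366
finger_force: 14.5
```

Call:
send_rows:
  targets:
    - [0.02,0.08,0,0,0,0.02,-0.6]
    - [0.04,0.16,0,0,0,0.04,-0.6]
    - [0.06,0.24,0,0,0,0.06,-0.6]
    - [0.08,0.32,0,0,0,0.079,-0.6]
    - [0.1,0.4,0,0,0,0.079,-0.6]
    - [0.12,0.48,0,0,0,0.079,-0.6]
    - [0.14,0.56,0,0,0,0.079,-0.6]
    - [0.155,0.62,0,0,0,0.079,-0.6]
    - [0.16,0.655,0,0,0,0.079,-0.6]
    - [0.16,0.655,0,0,0,0.079,-0.6]

```text
time_s: 11.6
tool_pos: [0.5418, 0.4154, 0.1682]
ee_rot: [-0.0, 0.167, 0.986, -0.0]
force: [-0.2, -0.8, -0.9]
finger_gap: 0.0366
finger_force: 14.5
```

Call:
send_rows:
  targets:
    - [0,0,-0.08,0,0,0,-0.6]
    - [0.002,-0.004,-0.16,0,0,0,-0.6]
    - [0.002,-0.004,-0.22,0,0,0,-0.6]
    - [0.002,-0.004,-0.25,0,0,0,-0.6]
    - [0.002,-0.004,-0.268,0,0,0,-0.6]
    - [0.002,-0.004,-0.276,0,0,0,-0.6]
    - [0.002,-0.004,-0.281,0,0,0,-0.6]
    - [0.002,-0.004,-0.281,0,0,0,-0.6]
    - [0.002,-0.004,-0.281,0,0,0,-0.6]

```text
time_s: 12.5
tool_pos: [0.5437, 0.4119, 0.029]
ee_rot: [0.0, 0.168, 0.986, 0.0]
force: [-0.1, -0.3, -1.2]
finger_gap: 0.0368
finger_force: 14.5
```

```bash
python3 - <<'E'
from h import *
a=snap('side','s3')['color'][270:384,60:190,::-1]
cv2.imwrite('pics/c3.png',cv2.resize(a,None,fx=4,fy=4,interpolation=cv2.INTER_CUBIC))
E
```

```text
(no output)
```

View pics/c3.png

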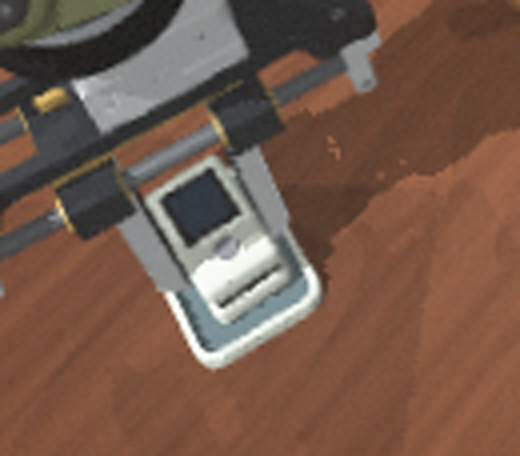

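Oximeter is over its tray, within the lip; I measure the near-end gap before releasing.

```bash
python3 - <<'E'
from h import *
s=load('s3'); f=lambda u,v,z: plane(s,[[60+u/4,270+v/4]],z)[0,:2].round(4)
a=np.radians(160.7); ax=np.array([np.cos(a),np.sin(a)]); c=np.array([.5427,.4135])
for p in [(230,320,.006),(290,285,.006),(213,358,.008),(315,297,.008)]:
    q=f(*p)-c; print(p,(q@ax).round(4),(q@[-ax[1],ax[0]]).round(4))
E
```

```text
(230, 320, 0.006) 0.0279 -0.0104
(290, 285, 0.006) 0.0285 0.0179
(213, 358, 0.008) 0.0407 -0.0231
(315, 297, 0.008) 0.0413 0.0244
```

Call:
send_rows:
  targets:
    - [0,0,-0.003,0,0,0,-0.6]
    - [0,0,-0.004,0,0,0,-0.6]
    - [0,0,-0.004,0,0,0,-0.6]
    - [0,0,-0.004,0,0,0,0.5]
    - [0,0,-0.004,0,0,0,0.8]
    - [0,0,-0.004,0,0,0,0.8]
    - [0,0,-0.004,0,0,0,0.8]
    - [0,0,0.04,0,0,0,1]
    - [0,0,0.14,0,0,0,1]
    - [0,0,0.24,0,0,0,1]
    - [0,0,0.28,0,0,0,1]

```text
time_s: 13.65
tool_pos: [0.5444, 0.4124, 0.1737]
ee_rot: [0.002, 0.168, 0.986, 0.002]
force: [-0.1, 0.3, -0.3]
finger_gap: 0.0935
finger_force: 0.0
```

Call:
send_rows:
  targets:
    - [0.03,-0.06,0,0,0,0.045,1]
    - [0.06,-0.12,0,0,0,0.09,1]
    - [0.09,-0.18,0,0,0,0.135,1]
    - [0.12,-0.24,0,0,0,0.18,1]
    - [0.15,-0.3,0,0,0,0.225,1]
    - [0.18,-0.37,0,0,0,0.27,1]
    - [0.2,-0.44,0,0,0,0.315,1]
    - [0.21,-0.49,0,0,0,0.36,1]
    - [0.215,-0.509,-0.04,0,0,0.387,0.6]
    - [0.215,-0.509,-0.08,0,0,0.387,0.3]
    - [0.215,-0.509,-0.12,0,0,0.387,0.1]
    - [0.215,-0.509,-0.16,0,0,0.387,0.1]

```text
time_s: 14.85
tool_pos: [0.6508, 0.157, 0.0871]
ee_rot: [0.0, -0.425, 0.905, 0.0]
force: [0.2, -0.1, 0.9]
finger_gap: 0.0653
finger_force: 0.0
```

```bash
python3 - <<'E'
from h import *
a=snap('side','s4')['color'][160:384,80:270,::-1]; 
cv2.imwrite('pics/c4.png',cv2.resize(a,None,fx=2.6,fy=2.6,interpolation=cv2.INTER_CUBIC))
E
```

```text
(no output)
```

View pics/c4.png

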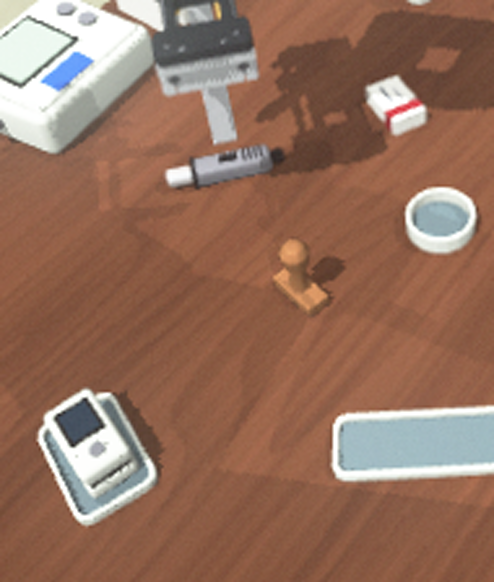

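Oximeter rests in its tray at (98,445), and the gripper is straddling the pen barrel. Descending to grasp.

Call:
send_rows:
  targets:
    - [0,0,-0.05,0,0,0,0.1]
    - [0,0,-0.09,0,0,0,0.1]
    - [0,0,-0.12,0,0,0,0.1]
    - [0,0,-0.132,0,0,0,0.1]
    - [0,0,-0.132,0,0,0,0.1]
    - [0,0,-0.132,0,0,0,-0.8]
    - [0,0,-0.132,0,0,0,-0.8]
    - [0,0,-0.132,0,0,0,-0.8]
    - [0,0,-0.132,0,0,0,-0.8]
    - [0,0,-0.132,0,0,0,-0.8]
    - [0,0,-0.132,0,0,0,-0.8]
    - [0,0,-0.132,0,0,0,-0.8]
  force: 12

```text
time_s: 16.1
tool_pos: [0.651, 0.1572, 0.0224]
ee_rot: [0.0, -0.425, 0.905, -0.0]
force: [-1.1, -0.7, 5.4]
finger_gap: 0.0218
finger_force: 12.0
```

Call:
send_rows:
  targets:
    - [0,0,0,0,0,0,-0.8]
    - [0,0,0,0,0,0,-0.8]

```text
time_s: 16.3
tool_pos: [0.651, 0.1572, 0.0224]
ee_rot: [0.0, -0.425, 0.905, -0.0]
force: [-1.9, -1.1, 5.7]
finger_gap: 0.0222
finger_force: 12.0
```

Call:
send_rows:
  targets:
    - [0,0,0.02,0,0,0,-0.8]
    - [0,0,0.08,0,0,0,-0.8]
    - [0,0,0.16,0,0,0,-0.8]
    - [-0.03,0.01,0.24,0,0,-0.01,-0.8]
    - [-0.09,0.04,0.29,0,0,-0.02,-0.8]
    - [-0.17,0.07,0.29,0,0,-0.03,-0.8]
    - [-0.25,0.1,0.29,0,0,-0.04,-0.8]
    - [-0.34,0.13,0.29,0,0,-0.05,-0.8]
    - [-0.42,0.16,0.27,0,0,-0.06,-0.8]
    - [-0.5,0.19,0.25,0,0,-0.077,-0.8]
    - [-0.56,0.22,0.22,0,0,-0.077,-0.8]
    - [-0.593,0.236,0.18,0,0,-0.077,-0.8]

```text
time_s: 17.5
tool_pos: [0.3527, 0.2761, 0.1126]
ee_rot: [0.001, -0.313, 0.95, 0.0]
force: [0.4, -0.8, -1.0]
finger_gap: 0.0218
finger_force: 12.0
```

Call:
send_rows:
  targets:
    - [0,0,-0.03,0,0,0,-0.8]
    - [0,0,-0.06,0,0,0,-0.8]
    - [0,0,-0.09,0,0,0,-0.8]
    - [0,0,-0.12,0,0,0,-0.8]
    - [0,0,-0.14,0,0,0,-0.8]
    - [0,0,-0.15,0,0,0,-0.8]
    - [0,0,-0.15,0,0,0,-0.8]

```text
time_s: 18.2
tool_pos: [0.3542, 0.2751, 0.0368]
ee_rot: [-0.0, -0.313, 0.95, -0.0]
force: [0.1, -0.5, -0.6]
finger_gap: 0.0217
finger_force: 12.0
```

```bash
python3 - <<'E'
from h import *
a=snap('side','s5')['color'][240:384,180:310,::-1]; 
cv2.imwrite('pics/c5.png',cv2.resize(a,None,fx=4,fy=4,interpolation=cv2.INTER_CUBIC))
E
```

```text
(no output)
```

View pics/c5.png

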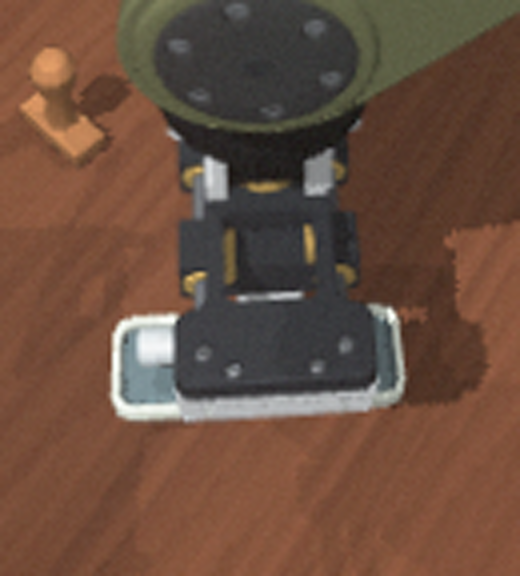

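The cap tip at crop (137,347) is visible inside the tray's left end. Checking its position along the tray.

```bash
python3 - <<'E'
from h import *
s=load('s5'); f=lambda u,v,z: plane(s,[[180+u/4,240+v/4]],z)[0,:2]
a=np.radians(36.4); ax=np.array([np.cos(a),np.sin(a)]); c=np.array([.3582,.2778])
for p in [(137,329,.030),(137,347,.0245),(137,363,.019),(118,368,.008),(404,355,.008)]:
    q=f(*p)-c; print(p,(q@ax).round(4),(q@[-ax[1],ax[0]]).round(4))
E
```

```text
(137, 329, 0.03) 0.0523 -0.0041
(137, 347, 0.0245) 0.0526 0.0015
(137, 363, 0.019) 0.0529 0.0062
(118, 368, 0.008) 0.0623 0.0025
(404, 355, 0.008) -0.0657 0.0042
```

Call:
send_rows:
  targets:
    - [-0.004,0,-0.006,0,0,0,-0.8]
    - [-0.004,0,-0.013,0,0,0,-0.8]
    - [-0.004,0,-0.018,0,0,0,-0.8]
    - [-0.004,0,-0.022,0,0,0,-0.8]
    - [-0.004,0,-0.022,0,0,0,-0.8]
    - [-0.004,0,-0.022,0,0,0,-0.8]

```text
time_s: 18.85
tool_pos: [0.3524, 0.2752, 0.026]
ee_rot: [0.0, -0.313, 0.95, -0.0]
force: [-0.6, -0.2, -1.2]
finger_gap: 0.0215
finger_force: 12.0
```

Call:
send_rows:
  targets:
    - [0,0,-0.001,0,0,0,-0.3]
    - [0,0,-0.001,0,0,0,0.2]
    - [0,0,-0.001,0,0,0,0.3]
    - [0,0,-0.001,0,0,0,0.3]
    - [0,0,0.02,0,0,0,0.3]
    - [0,0,0.1,0,0,0,0.3]
    - [0,0,0.2,0,0,0,0.3]
    - [0,0,0.28,0,0,0,0.6]
    - [0,0,0.28,0,0,0,1]

```text
time_s: 19.75
tool_pos: [0.354, 0.2763, 0.1716]
ee_rot: [0.004, -0.313, 0.95, 0.001]
force: [0.6, 0.3, 0.2]
finger_gap: 0.0733
finger_force: 0.0
```

Call:
send_rows:
  targets:
    - [0.06,-0.08,0,0,0,-0.04,1]
    - [0.12,-0.16,0,0,0,-0.08,1]
    - [0.18,-0.24,0,0,0,-0.12,1]
    - [0.24,-0.33,0,0,0,-0.16,1]
    - [0.3,-0.42,0,0,0,-0.2,1]
    - [0.36,-0.51,0,0,0,-0.24,1]
    - [0.42,-0.59,0,0,0,-0.28,1]
    - [0.48,-0.67,0,0,0,-0.32,1]
    - [0.54,-0.75,0,0,0,-0.36,1]
    - [0.6,-0.83,0,0,0,-0.391,1]
    - [0.623,-0.864,0,0,0,-0.391,1]
    - [0.623,-0.864,0,0,0,-0.391,1]

```text
time_s: 20.95
tool_pos: [0.6644, -0.1602, 0.1644]
ee_rot: [-0.001, 0.293, 0.956, -0.0]
force: [-0.8, 0.3, 0.7]
finger_gap: 0.0941
finger_force: 0.0
```

```bash
python3 - <<'E'
from h import *
s=snap('side','s6')['color'][:,:,::-1]; a=s[240:384,180:310]; b=s[100:220,200:320]
cv2.imwrite('pics/c6.png',np.hstack([cv2.resize(a,(390,432),interpolation=cv2.INTER_CUBIC),cv2.resize(b,(400,432),interpolation=cv2.INTER_CUBIC)]))
E
```

```text
(no output)
```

View pics/c6.png

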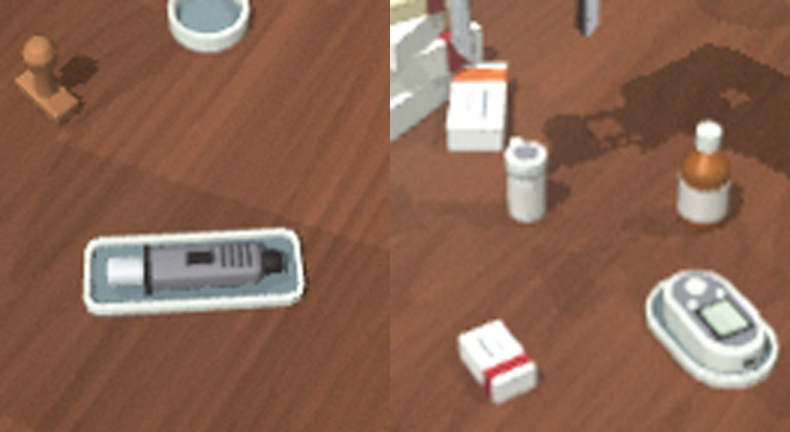

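Pen is in its tray with all ends inside the lip. The vial stands upright at the right (526,180), with its tab toward upper left. Adjusting and grasping it high, so the tips stay clear of the cup's lip.

Call:
send_rows:
  targets:
    - [0,0.006,-0.06,0,0,0,1]
    - [0,0.006,-0.12,0,0,0,1]
    - [0,0.006,-0.18,0,0,0,1]
    - [0,0.006,-0.22,0,0,0,1]
    - [0,0.006,-0.245,0,0,0,1]
    - [0,0.006,-0.257,0,0,0,1]
    - [0,0.006,-0.257,0,0,0,0.2]
    - [0,0.006,-0.257,0,0,0,0]
    - [0,0.006,-0.257,0,0,0,0]
    - [0,0.006,-0.257,0,0,0,-0.1]
    - [0,0.006,-0.257,0,0,0,-0.6]
    - [0,0.006,-0.257,0,0,0,-0.6]
  force: 10

```text
time_s: 22.2
tool_pos: [0.6639, -0.1539, 0.0376]
ee_rot: [0.0, 0.292, 0.956, 0.0]
force: [0.4, 0.8, -0.0]
finger_gap: 0.0493
finger_force: 0.0
```

Call:
send_rows:
  targets:
    - [0,0,0,0,0,0,-0.6]
    - [0,0,0,0,0,0,-0.6]
    - [0,0,0,0,0,0,-0.6]
    - [0,0,0,0,0,0,-0.6]

```text
time_s: 22.6
tool_pos: [0.6638, -0.1538, 0.0374]
ee_rot: [-0.0, 0.292, 0.957, -0.0]
force: [0.0, -0.1, 0.1]
finger_gap: 0.0349
finger_force: 10.0
```

Call:
send_rows:
  targets:
    - [0,0,0.01,0,0,0,-0.6]
    - [0,0,0.04,0,0,0,-0.6]
    - [0,0,0.1,0,0,0,-0.6]
    - [0,0,0.18,0,0,0,-0.6]
    - [0,0,0.22,0,0,0,-0.6]
    - [-0.02,0.03,0.22,0,0,0,-0.6]
    - [-0.06,0.08,0.22,0,0,0,-0.6]
    - [-0.12,0.15,0.22,0,0,0,-0.6]
    - [-0.18,0.23,0.22,0,0,0,-0.6]
    - [-0.24,0.31,0.22,0,0,0,-0.6]
    - [-0.3,0.39,0.22,0,0,0,-0.6]
    - [-0.36,0.46,0.22,0,0,0,-0.6]
  force: 15

```text
time_s: 23.8
tool_pos: [0.4826, 0.0777, 0.1488]
ee_rot: [0.001, 0.292, 0.957, 0.0]
force: [0.1, 0.1, -0.4]
finger_gap: 0.0345
finger_force: 15.0
```

Call:
send_rows:
  targets:
    - [-0.03,0.03,0,0,0,0,-0.6]
    - [-0.04,0.05,0,0,0,0,-0.6]
    - [-0.048,0.06,0,0,0,0,-0.6]
    - [-0.048,0.06,-0.03,0,0,0,-0.6]
    - [-0.048,0.06,-0.06,0,0,0,-0.6]
    - [-0.048,0.06,-0.09,0,0,0,-0.6]
    - [-0.048,0.06,-0.12,0,0,0,-0.6]
    - [-0.048,0.06,-0.14,0,0,0,-0.6]
    - [-0.048,0.06,-0.15,0,0,0,-0.6]
    - [-0.048,0.06,-0.15,0,0,0,-0.6]

```text
time_s: 24.8
tool_pos: [0.46, 0.1059, 0.0722]
ee_rot: [-0.0, 0.292, 0.956, -0.0]
force: [-0.3, 1.1, -0.1]
finger_gap: 0.0347
finger_force: 15.0
```

```bash
python3 - <<'E'
from h import *
a=snap('side','s7')['color'][170:280,190:310,::-1]
cv2.imwrite('pics/c7.png',cv2.resize(a,None,fx=5,fy=5,interpolation=cv2.INTER_CUBIC))
E
```

```text
(no output)
```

View pics/c7.png

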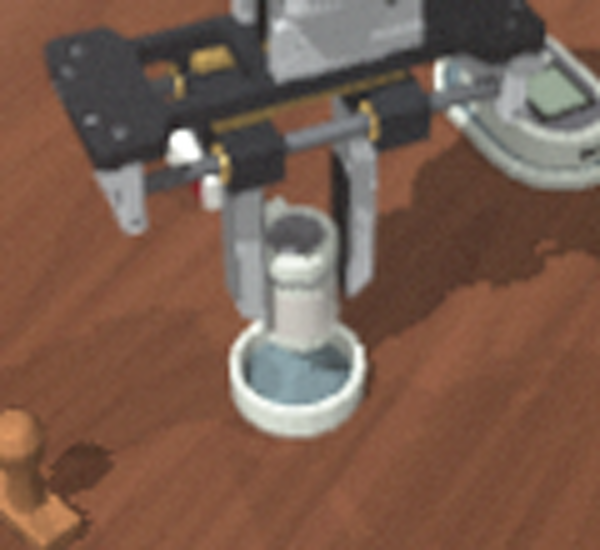

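Vial is held upright above the cup, bottom centre near crop (302,340). Computing its offset from the cup.

```bash
python3 - <<'E'
from h import *
s=load('s7'); f=lambda u,v,z: plane(s,[[190+u/5,170+v/5]],z)[0,:2].round(4)
print('vial bottom L/R edges',f(268,340,.0348),f(336,340,.0348),'front',f(303,350,.0348),'cap top c',f(302,232,.0908))
print('tray lip L,R,near',f(230,367,.016),f(366,367,.016),f(297,434,.0))
o=ray(s,[[256,192]])[0][:2]; print(o)
E
```

```text
vial bottom L/R edges [0.467  0.1186] [0.4427 0.1028] front [0.4514 0.1151] cap top c [0.4598 0.1028]
tray lip L,R,near [0.4816 0.1269] [0.4321 0.0948] [0.4441 0.1311]
[0.17732108 0.52912491]
```

Call:
send_rows:
  targets:
    - [0,0.008,-0.01,0,0,0,-0.6]
    - [0,0.008,-0.025,0,0,0,-0.6]
    - [0,0.008,-0.04,0,0,0,-0.6]
    - [0,0.008,-0.052,0,0,0,-0.6]
    - [0,0.008,-0.059,0,0,0,-0.6]
    - [0,0.008,-0.062,0,0,0,-0.6]
    - [0,0.008,-0.062,0,0,0,-0.6]
    - [0,0.008,-0.062,0,0,0,-0.6]

```text
time_s: 25.65
tool_pos: [0.46, 0.1102, 0.0416]
ee_rot: [0.0, 0.292, 0.957, 0.0]
force: [-0.8, 0.2, -0.4]
finger_gap: 0.035
finger_force: 15.0
```

Call:
send_rows:
  targets:
    - [0,0,-0.002,0,0,0,-0.6]
    - [0,0,-0.002,0,0,0,-0.6]
    - [0,0,-0.002,0,0,0,-0.15]
    - [0,0,-0.002,0,0,0,0.2]
    - [0,0,-0.002,0,0,0,0.5]
    - [0,0,-0.002,0,0,0,0.5]
    - [0,0,-0.002,0,0,0,0.6]
    - [0,0,0.03,0,0,0,0.6]
    - [0,0,0.1,0,0,0,0.6]
    - [0,0,0.2,0,0,0,0.8]
    - [0,0,0.28,0,0,0,0.8]
    - [0,0,0.3,0,0,0,0.8]

```text
time_s: 26.85
tool_pos: [0.4612, 0.1104, 0.1957]
ee_rot: [0.003, 0.292, 0.957, 0.001]
force: [-0.2, 0.4, -0.0]
finger_gap: 0.0849
finger_force: 0.0
```

Call:
send_rows:
  targets:
    - [0,-0.08,0,0,0,0,1]
    - [0,-0.16,0,0,0,0,1]
    - [-0.05,-0.24,0,0,0,0,1]
    - [-0.1,-0.33,0,0,0,0,1]
    - [-0.15,-0.42,0,0,0,0,1]
    - [-0.2,-0.5,0,0,0,0,1]
    - [-0.2,-0.58,0,0,0,0,1]
    - [-0.2,-0.66,0,0,0,0,1]
    - [-0.2,-0.72,0,0,0,0,1]
    - [-0.2,-0.72,0,0,0,0,1]
    - [-0.2,-0.72,0,0,0,0,1]

```text
time_s: 27.95
tool_pos: [0.3595, -0.2497, 0.1906]
ee_rot: [-0.001, 0.292, 0.956, 0.0]
force: [1.0, 0.3, -0.3]
finger_gap: 0.0943
finger_force: 0.0
```

```bash
python3 - <<'E'
from h import *
b=snap('top','t8')['color'][140:280,100:300,::-1]; a=snap('side','s8')['color'][130:384,80:320,::-1]
cv2.imwrite('pics/c8.png',np.hstack([cv2.resize(b,(430,301),interpolation=cv2.INTER_CUBIC),cv2.resize(a,(284,301),interpolation=cv2.INTER_CUBIC)]))
E
```

```text
(no output)
```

View pics/c8.png

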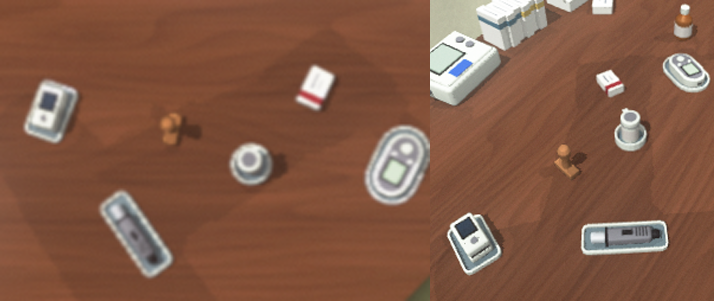

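All four rest in their trays: oximeter (50,110), pen (136,233), vial (251,163) and meter (398,165). The bottle is still standing. Handing in.

```bash
python3 -c "
from h import *
print(workorder.hand_in())"
```

```text
the job is handed in; nothing more can be done
None
```

I put the meter, lancing pen, strip vial and oximeter back in their own trays, left the medicine bottle standing, and handed the job in at about 28 s; the final pictures look right, but no verdict came back.

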